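Seat the controller card in the vat's heater control unit

ROBOT

A 6-joint arm with a two-finger parallel gripper is mounted at the origin on a cart in front of the work surface, level with it; the furniture and walls round the work are solid. World frame = base frame: x ahead of the robot, y to its left, z up, the work surface at z = 0. Lengths are in mm, angles in degrees, forces in N, time in s.
With the tool pointing down it reaches from about 225 to 725 mm from the base axis. Payload 3.1 kg.
Tool frame: the origin (TCP) lies on the centre line of the jaws, within the pads' length; the fingertips stand 25 mm ahead of it and the grasp point (between the pads) lies 6 mm ahead of it; z points along the fingers, y is the direction in which the jaws open and shut (so a half turn about z gives the same grasp; the last joint's range is limited). The gripper opens to 85 mm and grips with 20 to 120 N. Pads are 22 mm wide; open, the fingers measure 114 mm over their backs; the gripper's body (76 mm by 85 mm) begins 54 mm behind the grasp point. The pads swing forward as they close: fully open they stand 13 mm farther back than shut.
Start: joints at [62.464, 2.75, 5.684, 92.934, 0, 82.678], TCP at [181.408, 492.655, 256.312] pointing down, gripper open.
Joint ranges: [-166.93, 166.93], [-56.73, 111.36], [-69.38, 81.34], [-121.58, 131.49], [-85.45, 84.26], [-180, 180]. Speed limits (degrees/s): [159.86, 159.86, 180, 180, 180, 180].

INTERFACE

Orientations are given as a 3x3 rotation matrix whose columns are the frame's x, y, z axes.
In Python, from station import * gives the robot as it stands. The module is installed in compiled form; this text tells all that it offers. Calls block until the motion is done:
- move_to(position, orientation): joint-space move of the TCP to a pose.
- movel(position, frame=None, vel=150, f_stop=None): straight line of the TCP; frame=None keeps the orientation; vel is the mean speed in mm/s. With f_stop (N) it stops when the force on the tool has changed by that much, and returns True; else False.
- set_joints(angles): joint-space move.
- move_gripper(opening, grasp_force=None): opening from 0.0 (shut) to 1.0 (fully open); grasp_force is the grip in N (None keeps the last); returns when the fingers have stopped.
- hold(seconds).
- ik(position, orientation): joint angles nearest the present ones, or None.
- state(): the state.
- camera(name): name is "scene" or "top"; returns a dict with "img" (420x560x3 uint8, blue, green, red), "K" (3x3 intrinsics, pixels), "R" (3x3) and "t" (3): a world point X has camera coordinates R X + t. Camera axes: x right, y down, z forward; pixel columns grow to the right and rows downward; lengths in mm; the calibration is good to about 2 mm. A picture is of the moment at which its call begins. There is no depth.
A pose or a line that the arm cannot do raises MotionError and nothing moves.
- close_job(): hands the job in, once; it reports no verdict.
Trained networks look in the newest picture that a camera, given by its name, has taken for a name from the list of things; names that differ only in an ending like _2 or _b are one class to them, and where a whole thing is asked for, a point or a joint stands for the part that bears it (a point fixed in the world has none). Each returns a list of dicts, best first, with "conf" (0 to 1); they miss things now and then, are a little off and sometimes report something else, mostly with a low value. They report only what shows in the picture. A call takes as long as a camera call.
- boxes_of(query, camera): "xy" ([column, row] in pixels, amid what is visible of it).
- place_of(query, camera): "xy" ([column, row] in pixels: a listed point, or the origin of a listed thing).
The state is a dict: "time_s": time; "q": joint angles; "dq": joint speeds; "joint_torque": joint torques, N m; "ee_pos": TCP position; "orientation": TCP orientation; "contact_force": force on the tool from outside, world axes, zero at the start; "ft_torque": the same for the moment, N m; "grip_width": opening from 0.0 (shut) to 1.0 (fully open).
Only numpy, scipy, OpenCV 4.12 (cv2) and the standard library are available. Lean on these libraries where they do the work, as an engineer would, in place of code of your own. Each camera call takes 0.05 s, during which the arm holds its last target.

TASK

Put the controller card into the open heater control unit: take it out of the rack by its pull handle, slide it down the unit's two card guides and press it gently until you feel it meet the connector. Then let go and swing both red ejector levers inward, fully closed, so that they draw the card home with its panel flush. Do not force the card home by hand, push the levers no harder than they need, and leave the things lying around alone.

Things in the scene. Friction and masses are not known exactly. Their poses are not given: they have to be found in the camera images.
- control_unit: Heater control unit: open light-grey sheet-metal chassis, 116 (x) x 176 (y) x 116 mm high, fixed. Origin under its centre on the table, z up. The card goes in from above, in the unit's y-z plane at x = 0. Along each end, y = +-71 to +-88 mm, runs a rail (z = 113 to 116 mm) under which the levers' claws catch. Nothing in it stands higher than 116 mm.
- card_home (a point): Fixed to the unit, on its centre line, 24 mm above the table, axes as the unit's. The card's origin is here when the card is fully home, panel flush on the metal guide carriers. The card's edge meets the black connector, which floats and stands higher or lower from unit to unit, when its origin is 2.5 to 7.5 mm above this point: feel for it.
- guide_mouth (a point): Fixed to the unit, midway between the mouths of the two black plastic card guides, 111 mm above the table, axes as the unit's. The guides face each other at y = +-50 mm: slot bottoms 103 mm apart in y (card 100), slot 5 mm wide in x (card 3), straight from 15 mm to 85 mm below this point; above that they flare to a mouth about 14 mm wide in x.
- card: Controller card: upright green board 100 mm wide (y), 3 mm thick (x), 88 mm high, bevelled lower corners, gold-fingered tongue 64 mm wide as its lowest 10 mm, parts on both faces (+-13 mm). Origin: middle of the tongue's lower edge; z up the board. On top an aluminium panel 30 x 114 mm (z 88 to 91). About 0.25 kg. Starts in the rack's middle slot, may lean a few degrees. Not reported while held.
- card_handle (a point): Middle of the bar of the card's black pull handle, where to grip: 116.5 mm above the card's origin. The bar is 12 mm thick (x), 52 mm long (y), 15 mm high (109 to 124 mm above the origin), 18 mm clear above the panel. Forcing the card into the connector by hand takes some 20 N; press it with 6 to 9 N, enough to feel the contacts; over 11 N before the levers are swung is too much.
- card_rack: Black slotted card rack, 84 x 120 x 50 mm, fixed to the table; origin under its centre, z up; the card stands in the middle of its three slots, in the rack's y-z plane, its origin 12 mm above the table.
- lever_left (a joint): Red ejector lever at the card's +y end, pin along x at y = +63, z = 95 mm of the card. 0 = closed, handle leaning 0.3 rad inward; starts 0.86 to 0.95 (0.56 to 0.65 rad outward); stays where put. Handle 54 mm long, 10 wide (x), 8 thick. Push its outer side at the tip in and up round the pin: free, then the claw draws that end of the card down (5 to 12 N), then a hard stop; over 25 N is too much.
- lever_right (a joint): The same, mirrored, at the card's -y end (pin at y = -63 mm): open it leans outward to -y; 0 = closed. With one lever closed and the other open the card stands cocked by up to 3 degrees and the closed one may creep open: swing them in turn, and push the first again at the end.
- lever_left_tip (a point): Top end of the left lever's handle, in its middle, 54 mm from the pin; when closed it is 146.6 mm above the card's origin at y = +47 mm.
- lever_right_tip (a point): Top end of the right lever's handle, in its middle, 54 mm from the pin; when closed it is 146.6 mm above the card's origin at y = -47 mm.
- screwdriver: Bystander: flat screwdriver with orange grip, 190 x 29 x 28 mm, lying on the table; origin under its centre, blade along -x.
- tub_in_work: Bystander: open pink tub of set gel, 96 mm across, 55 mm high, on the table; origin under its centre.
- hex_key: Bystander: black hex key, 33 x 84 x 5 mm, flat on the table; origin under its centre.

How it is judged:
By the outcome, as a careful person would: the job done as asked, in the order asked, and still so for the second after the job is handed in, with the robot touching nothing.
It also fails if it takes over 69 s, if anything falls off the work surface, if the arm or the gripper's body presses on something with over 40 N, if the wrist force passes 120 N, or if a joint passes its speed limit or range.

## Working session

There is one attempt and no reset: what is moved stays moved. The work goes in short steps, each a Python script; the robot and the scene stay as the last script left them, time stands still between calls to the robot, and variables do not carry over. Pictures are saved under pics/ and viewed, and the job is handed in when it is done.

```bash
ls; mkdir -p pics
python3 - <<'E'
from station import *
import cv2,numpy as np
s=state();print(s['time_s'],s['q'],s['ee_pos'],s['orientation'],s['grip_width'],s['contact_force'])
for c in("scene","top"):
    r=camera(c);cv2.imwrite(f"pics/{c}0.png",r['img']);print(c,r['K'].tolist(),r['R'].tolist(),r['t'].tolist())
    for n in["control_unit","card_home","guide_mouth","card","card_handle","card_rack","lever_left_tip","lever_right_tip","screwdriver","tub_in_work","hex_key"]:
        print(n,[(np.round(d['xy'],1).tolist(),round(d['conf'],2)) for d in place_of(n,c)][:3])
print(state()['time_s'])
E
```

```text
pics
0.0 [6.24633513e+01 2.79179084e+00 5.58924895e+00 9.29323620e+01
 3.76257328e-04 8.26797883e+01] [181.15374412 492.16068379 255.10639658] [[-9.38393755e-01  3.45566148e-01 -1.09435249e-03]
 [ 3.45567745e-01  9.38391489e-01 -2.08474811e-03]
 [ 3.06512693e-04 -2.33448753e-03 -9.99997228e-01]] 0.9979351571090406 [0.31940584 0.68867945 0.75257782]
scene [[428.44889560113734, 0.0, 272.95079236468035], [0.0, 428.44889560113734, 205.90707007269927], [0.0, 0.0, 1.0]] [[0.5079773299774611, -0.861361889091305, 0.0038377402241143977], [-0.5615535575212997, -0.33454099401098225, -0.7567958280549095], [0.6531589655391263, 0.3822800273977208, -0.6536400740381941]] [-300.4970516677295, 363.05180812567176, 798.2563804705976]
control_unit [([202.2, 209.3], 0.88)]
card_home [([202.6, 204.3], 0.89)]
guide_mouth [([197.5, 176.2], 0.71)]
card [([300.3, 264.2], 0.97)]
card_handle [([307.5, 231.5], 0.94), ([201.6, 204.3], 0.42)]
card_rack [([305.9, 229.9], 0.69), ([303.9, 269.6], 0.58)]
lever_left_tip [([268.8, 211.5], 0.44)]
lever_right_tip [([345.1, 236.7], 0.42)]
screwdriver [([233.6, 252.5], 0.92)
[... 156 characters left out ...]
.0, 1.0]] [[-0.022821283471930034, -0.9996995259751688, -0.008946886928787454], [-0.9981211847800249, 0.02329243121049876, -0.05667065503083306], [0.056862021719363026, 0.007636780298455643, -0.9983528384657698]] [-7.109867224923103, 539.7127897194094, 1086.2120651487442]
control_unit [([196.0, 214.6], 0.97)]
card_home [([192.2, 223.5], 0.93)]
guide_mouth [([185.5, 214.7], 0.87)]
card [([331.3, 237.9], 0.93)]
card_handle [([342.3, 234.1], 0.69)]
card_rack [([336.3, 238.3], 0.85)]
lever_left_tip [([297.8, 244.6], 0.51)]
lever_right_tip [([384.8, 231.0], 0.59)]
screwdriver [([259.9, 261.7], 0.71)]
tub_in_work [([413.2, 235.7], 0.92), ([335.0, 234.8], 0.62)]
hex_key [([342.8, 166.4], 0.55)]
1.2
```

View pics/scene0.png

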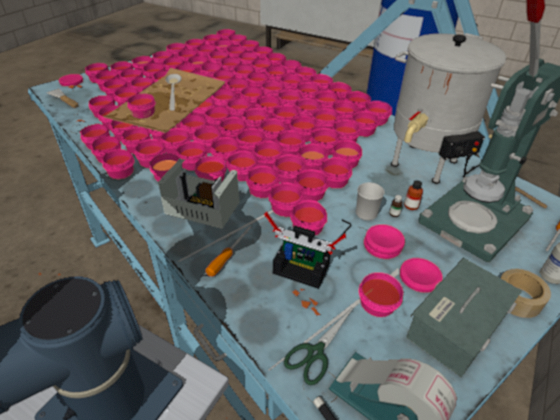

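View pics/top0.png

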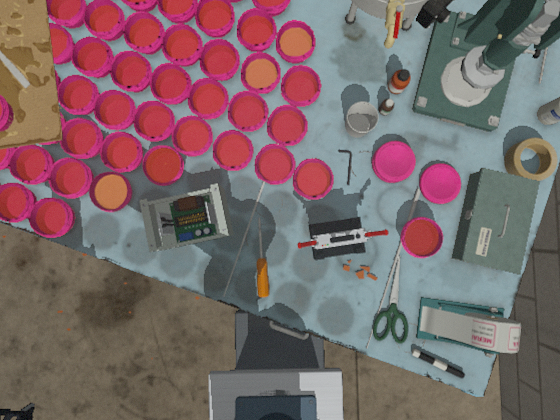

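```bash
python3 - <<'E'
import cv2,numpy as np
t=cv2.imread('pics/top0.png');s=cv2.imread('pics/scene0.png')
a=cv2.resize(t[170:270,125:245],None,fx=6,fy=6,interpolation=cv2.INTER_CUBIC);cv2.imwrite('pics/a.png',a)
a=cv2.resize(t[200:280,285:405],None,fx=6,fy=6,interpolation=cv2.INTER_CUBIC);cv2.imwrite('pics/b.png',a)
a=cv2.resize(s[150:290,155:355],None,fx=4,fy=4,interpolation=cv2.INTER_CUBIC);cv2.imwrite('pics/c.png',a)
E
cat > h.py <<'E'
import numpy as np
from scipy.optimize import least_squares
K={'scene':np.array([[428.44889560113734,0,272.95079236468035],[0,428.44889560113734,205.90707007269927],[0,0,1]]),'top':np.array([[458.72195925710406,0,279.20766516004284],[0,458.72195925710406,208.14190906655006],[0,0,1]])}
R={'scene':np.array([[0.5079773299774611,-0.861361889091305,0.0038377402241143977],[-0.5615535575212997,-0.33454099401098225,-0.7567958280549095],[0.6531589655391263,0.3822800273977208,-0.6536400740381941]]),'top':np.array([[-0.022821283471930034,-0.9996995259751688,-0.008946886928787454],[-0.9981211847800249,0.02329243121049876,-0.05667065503083306],[0.056862021719363026,0.007636780298455643,-0.9983528384657698]])}
T={'scene':np.array([-300.4970516677295,363.05180812567176,798.2563804705976]),'top':np.array([-7.109867224923103,539.7127897194094,1086.2120651487442])}
def proj(c,X):
    p=K[c]@(R[c]@np.asarray(X,float)+T[c]);return p[:2]/p[2]
def onz(c,uv,z):
    C=-R[c].T@T[c];d=R[c].T@np.linalg.inv(K[c])@np.array([uv[0],uv[1],1.]);return C+d*(z-C[2])/d[2]
def tri(a,b):
    r=least_squares(lambda X:np.r_[proj('scene',X)-a,proj('top',X)-b],[400,0,60]);return r.x,np.sqrt(2*r.cost/4)
E
python3 - <<'E'
from h import *
np.set_printoptions(precision=1,suppress=True)
P=dict(home=((202.6,204.3),(192.2,223.5),24),mouth=((197.5,176.2),(185.5,214.7),111),unit=((202.2,209.3),(196,214.6),0),card=((300.3,264.2),(331.3,237.9),12),handle=((307.5,231.5),(342.3,234.1),128.5),rack=((303.9,269.6),(336.3,238.3),0),ll=((268.8,211.5),(297.8,244.6),150),lr=((345.1,236.7),(384.8,231),150),scr=((233.6,252.5),(259.9,261.7),0),tub=((379.4,302.5),(413.2,235.7),0))
for n,(a,b,z) in P.items(): print(n,*tri(a,b),onz('scene',a,z),onz('top',b,z))
E
```

```text
home [509.6 184.4  26.3] 1.4075865651255084 [514.3 180.9  24. ] [507.1 188.4  24. ]
mouth [522.6 187.5 113. ] 1.0242932214400116 [522.7 193.2 111. ] [524.3 185.6 111. ]
unit [527.  188.7  -7.8] 1.4011259256787925 [517.5 187.9  -0. ] [529.2 183.6   0. ]
card [ 467.1 -146.1   10.2] 1.0916210317821518 [ 467.9 -149.8   12. ] [ 465.2 -142.7   12. ]
handle [ 474.9 -157.   120. ] 0.5596205305735417 [ 467.9 -162.   128.5] [ 474.1 -154.4  128.5]
rack [ 465.3 -158.5   -0.4] 0.8228240948889771 [ 466.7 -161.     0. ] [ 463.9 -156.1    0. ]
ll [456.7 -61.6 151. ] 1.6064076906762808 [460.7 -65.5 150. ] [454.3 -57.8 150. ]
lr [ 479.5 -243.9  143.7] 0.6344590105821272 [ 474.5 -247.3  150. ] [ 478.6 -240.8  150. ]
scr [416.9  22.7   6. ] 2.6236417365447093 [426.   17.9  -0. ] [411.6  30.2   0. ]
tub [ 468.4 -348.3   -5. ] 1.5126959127808985 [ 467.6 -352.6    0. ] [ 465.9 -342.1    0. ]
```

View pics/a.png

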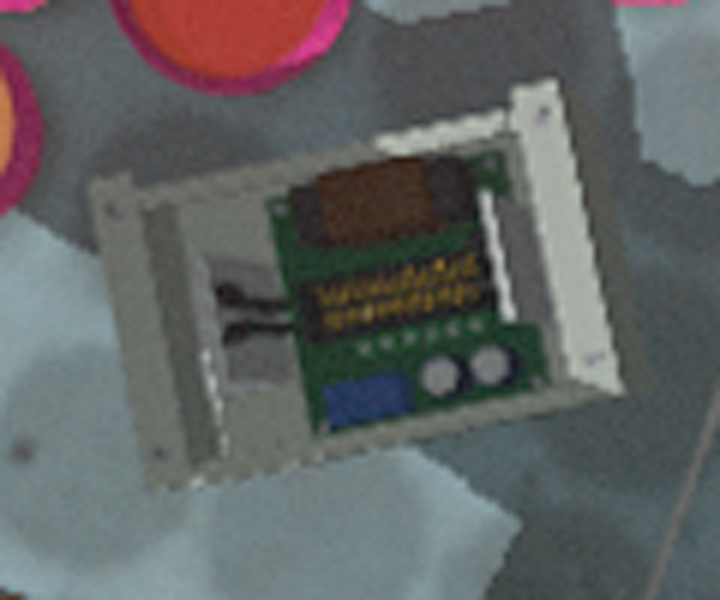

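View pics/b.png

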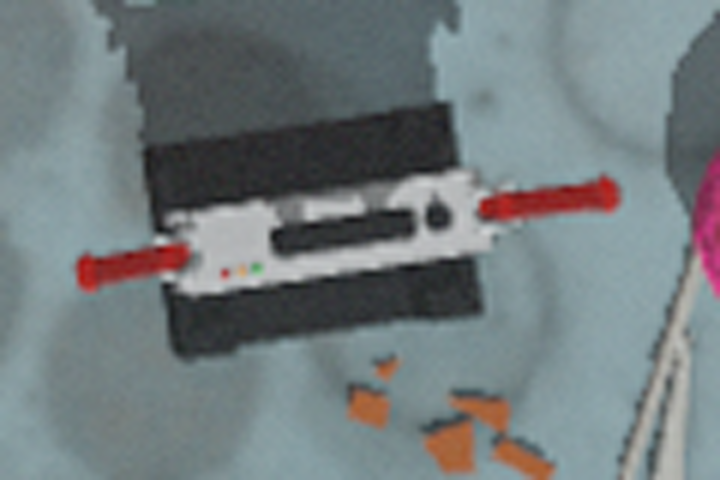

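View pics/c.png

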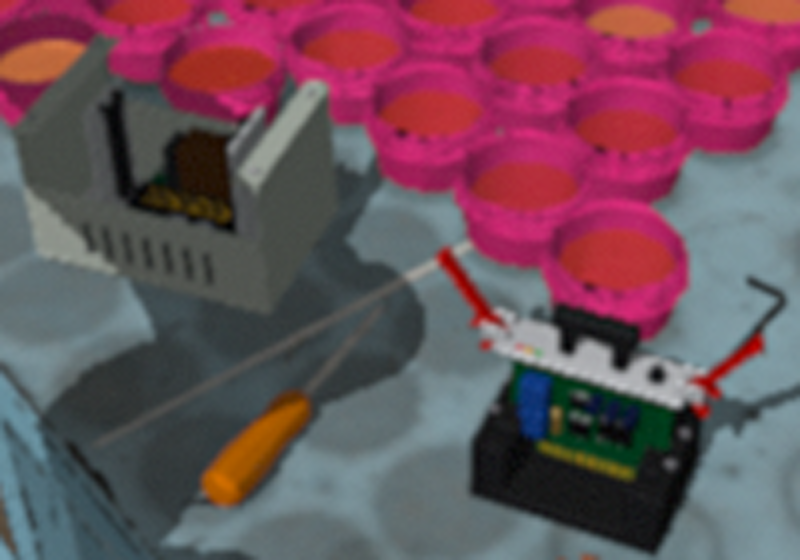

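```bash
cat >> h.py <<'E'
def Rz(a): 
    c,s=np.cos(a),np.sin(a);return np.array([[c,-s,0],[s,c,0],[0,0,1.]])
def lines(img,c,pose,segs,sc,off,col=(0,255,255)):
    import cv2
    for a,b in segs:
        p=[(proj(c,Rz(pose[2])@np.array(q,float)+[pose[0],pose[1],0])-off+.5)*sc for q in(a,b)]
        cv2.line(img,tuple(int(v) for v in p[0]),tuple(int(v) for v in p[1]),col,1)
E
python3 - <<'E'
from h import *
import cv2
np.set_printoptions(precision=2,suppress=True)
off=np.array([125,170])
ob={(58,88):(88,182),(-58,88):(152,490),(58,-88):(555,78),(-58,-88):(625,390)}
def fit(c,obs,x0):
    f=lambda p:np.concatenate([proj(c,Rz(p[2])@np.array(k,float)+[p[0],p[1],0])-v for k,v in obs])
    r=least_squares(f,x0);return r.x,f(r.x)
obs=[((k[0],k[1],116),np.array(v)/6-.5+off) for k,v in ob.items()]
pt,res=fit('top',obs,[515,187,.2]);print(pt,np.degrees(pt[2]),res)
segs=[]
for z in(0,116):
    q=[(58,88,z),(-58,88,z),(-58,-88,z),(58,-88,z)];segs+=[(q[i],q[(i+1)%4]) for i in range(4)]
segs+=[((x,y,0),(x,y,116)) for x in(58,-58) for y in(88,-88)]
segs+=[((-58,y,116),(58,y,116)) for y in(71,-71)]+[((0,50,111),(0,-50,111))]
a=cv2.imread('pics/a.png');lines(a,'top',pt,segs,6,off);cv2.imwrite('pics/a1.png',a)
c=cv2.imread('pics/c.png');lines(c,'scene',pt,segs,4,np.array([155,150]));cv2.imwrite('pics/c1.png',c)
print(-R['scene'].T@T['scene'],-R['top'].T@T['top'])
E
```

```text
[519.37 188.63   0.19] 11.11664327906489 [-0.17 -0.12 -0.29  0.48  0.53 -0.08 -0.08 -0.29]
[-164.87 -442.54  797.68] [ 476.77  -27.97 1114.95]
```

View pics/a1.png

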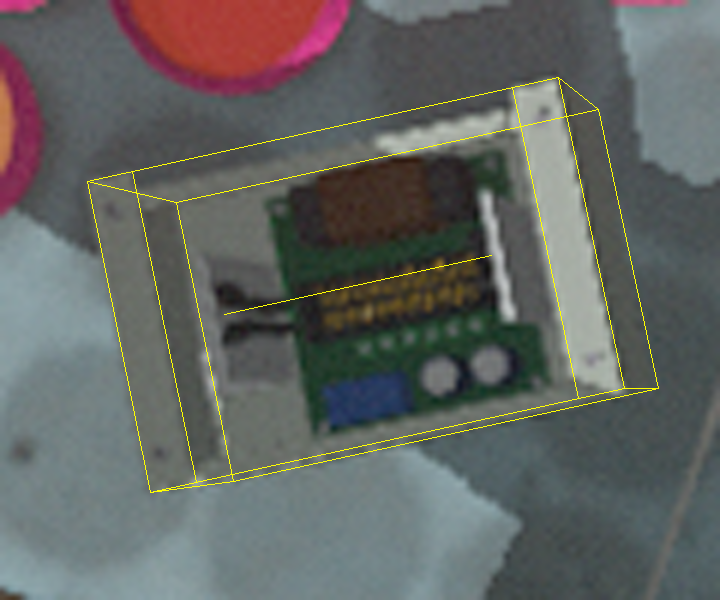

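View pics/c1.png

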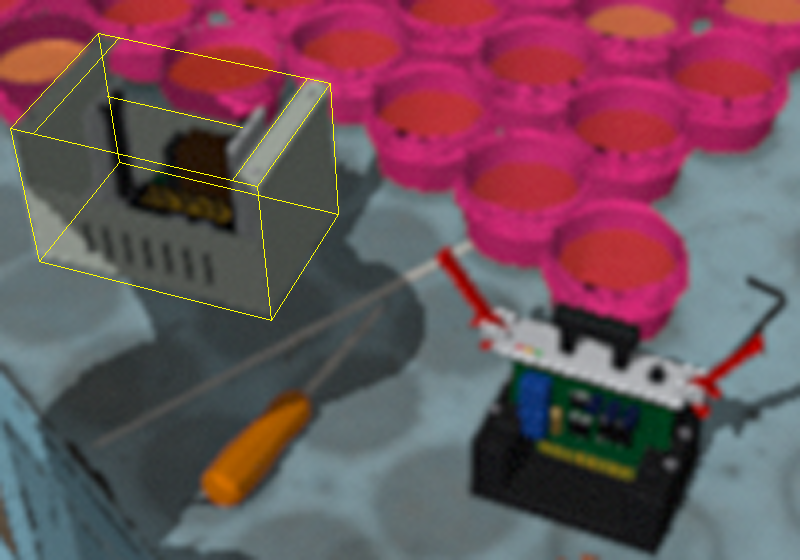

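Run:
```python
from h import *
import cv2
np.set_printoptions(precision=2,suppress=True)
off=np.array([285,200])
rk=[((42,60,50),(145,150)),((42,-60,50),(450,103)),((-42,60,50),(182,356)),((-42,-60,50),(483,310))]
pn=[((15,57,103),(162,215)),((15,-57,103),(475,168)),((-15,57,103),(185,295)),((-15,-57,103),(492,250))]
def fit(c,obs,x0):
    f=lambda p:np.concatenate([proj(c,Rz(p[2])@np.array(k,float)+[p[0],p[1],0])-(np.array(v)/6-.5+off) for k,v in obs])
    r=least_squares(f,x0);return r.x,f(r.x)
pr,res=fit('top',rk,[466,-155,.1]);print('rack',pr,np.degrees(pr[2]),res)
pp,res=fit('top',pn,[466,-155,.1]);print('panel',pp,np.degrees(pp[2]),res)
h=onz('top',np.array([343,231])/6-.5+off,136);print('handle',h, Rz(-pr[2])@(h-[pr[0],pr[1],0]))
print('panel rel', Rz(-pr[2])@np.r_[pp[:2]-pr[:2],0])
def box(x,y,z0,z1):
    s=[]
    for z in(z0,z1):
        q=[(x,y,z),(-x,y,z),(-x,-y,z),(x,-y,z)];s+=[(q[i],q[(i+1)%4]) for i in range(4)]
    return s+[((a,b,z0),(a,b,z1)) for a in(x,-x) for b in(y,-y)]
b=cv2.imread('pics/b.png');lines(b,'top',pr,box(42,60,0,50),6,off);lines(b,'top',pp,box(15,57,100,103)+box(6,26,121,136),6,off,(255,0,255));cv2.imwrite('pics/b1.png',b)
c=cv2.imread('pics/c.png');o=np.array([155,150]);lines(c,'scene',pr,box(42,60,0,50),4,o);lines(c,'scene',pp,box(15,57,100,103)+box(6,26,121,136),4,o,(255,0,255));cv2.imwrite('pics/c2.png',c)
```

```text
rack [ 465.7  -151.96    0.13] 7.569054342595228 [-0.16 -0.68  0.12 -0.85 -0.58  0.94  0.6   0.57]
panel [ 465.23 -150.72    0.13] 7.444713241878628 [ 1.06  0.03  0.09 -0.04 -0.64  0.21 -0.52 -0.2 ]
handle [ 465.83 -151.86  136.  ] [  0.14   0.08 136.  ]
panel rel [-0.31  1.29  0.  ]
```

View pics/b1.png

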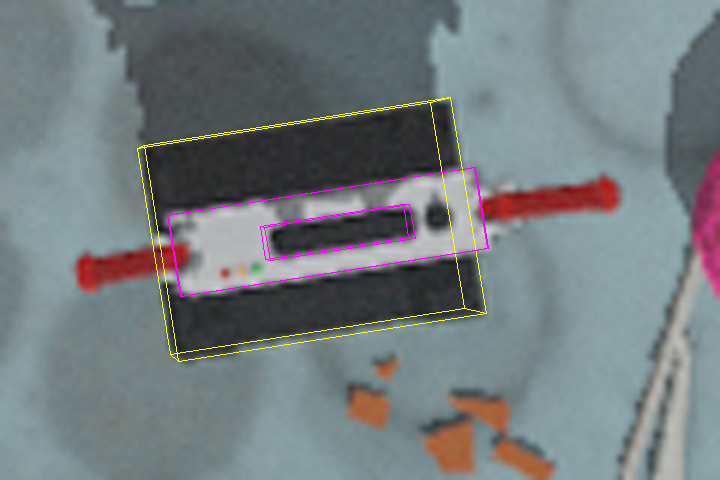

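View pics/c2.png

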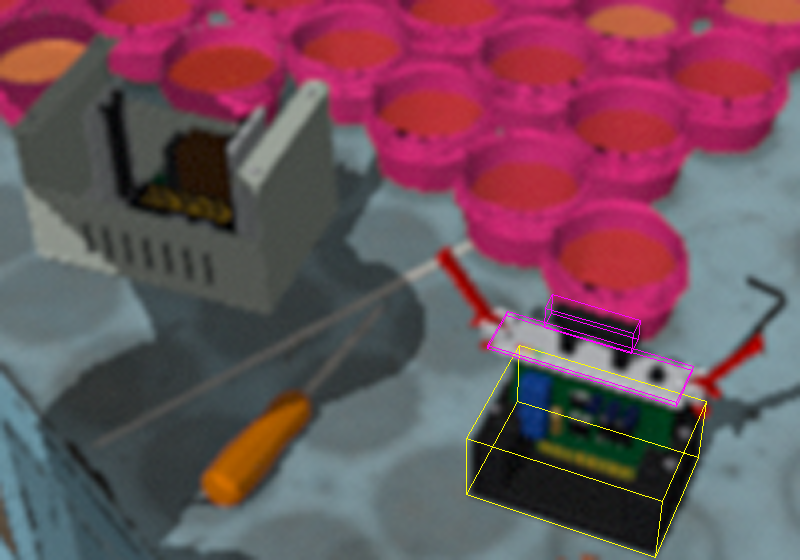

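```bash
cat >> h.py <<'E'
def down(yawdeg):
    a=np.radians(yawdeg);y=np.array([np.cos(a),np.sin(a),0]);z=np.array([0,0,-1.]);x=np.cross(y,z)
    return np.column_stack([x,y,z])
def snap(name,cam,crop=None,f=4):
    import cv2; from station import camera
    i=camera(cam)['img']
    if crop: u0,u1,v0,v1=crop; i=cv2.resize(i[v0:v1,u0:u1],None,fx=f,fy=f,interpolation=cv2.INTER_CUBIC)
    cv2.imwrite(f'pics/{name}.png',i)
def st(*a):
    from station import state
    s=state();np.set_printoptions(precision=2,suppress=True)
    print(*a,'t',round(s['time_s'],2),'p',s['ee_pos'],'F',s['contact_force'],'M',s['ft_torque'],'g',round(s['grip_width'],3));return s
E
python3 - <<'E'
from station import *; from h import *
Rg=down(7.5)
print(ik([465.8,-152,250],Rg))
move_to([465.8,-152,250],Rg);st()
movel([465.8,-152,165],vel=100);st()
snap('d_top','top',(285,405,190,290),6);snap('d_sc','scene',(230,380,130,300),4)
E
```

```text
[-25.92012679  -2.54939174  -0.34285334  92.2065384    0.
  56.57987321]
t 3.7 p [ 466.03 -151.3   250.05] F [-0.37 -0.53 -0.32] M [0.02 0.06 0.04] g 1.001
t 4.7 p [ 466.29 -152.22  165.81] F [-0.55  0.54  0.37] M [-0.01  0.04 -0.02] g 0.997
```

View pics/d_top.png

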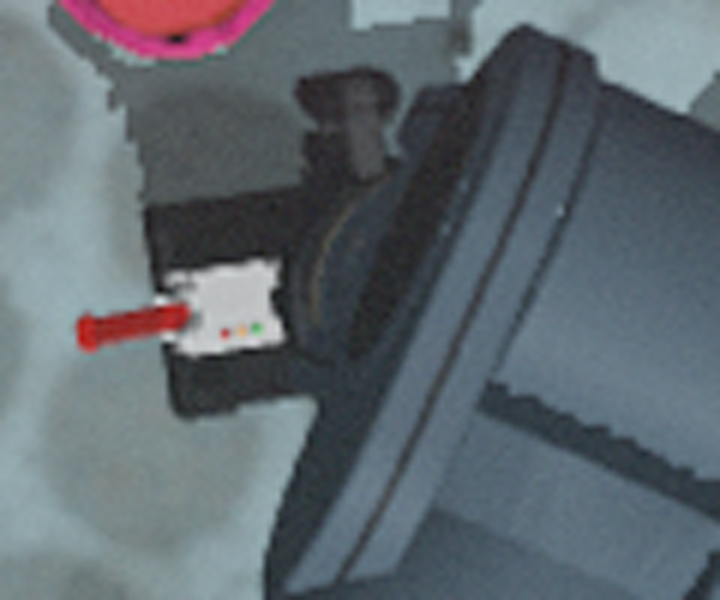

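View pics/d_sc.png

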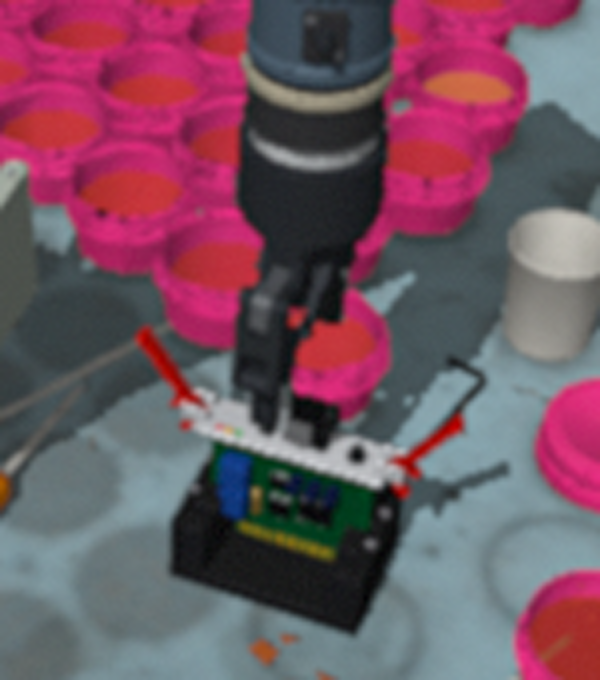

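Run:
```python
from h import *;import cv2
c=cv2.imread('pics/d_sc.png')
Rg=down(7.5)
p=np.array([466.3,-152.2,165.8])
def mk(X,col):
    q=(proj('scene',X)-[230,130]+.5)*4;cv2.circle(c,(int(q[0]),int(q[1])),4,col,-1);print(q)
for s in(42.5,-42.5):
    for w in (-11,11): mk(p+Rg@[w,s,10],(0,255,255))
mk(p,(255,255,0))
mk([465.8,-152,128.5],(255,0,255))
cv2.imwrite('pics/d2.png',cv2.resize(c[200:500,100:450],None,fx=2,fy=2))
```

```text
[341.46548479 326.01996812]
[304.79153686 315.90016279]
[289.76101445 423.47032559]
[251.07912604 412.00859064]
[298.47240275 354.39117285]
[294.32391652 403.92029838]
```

View pics/d2.png

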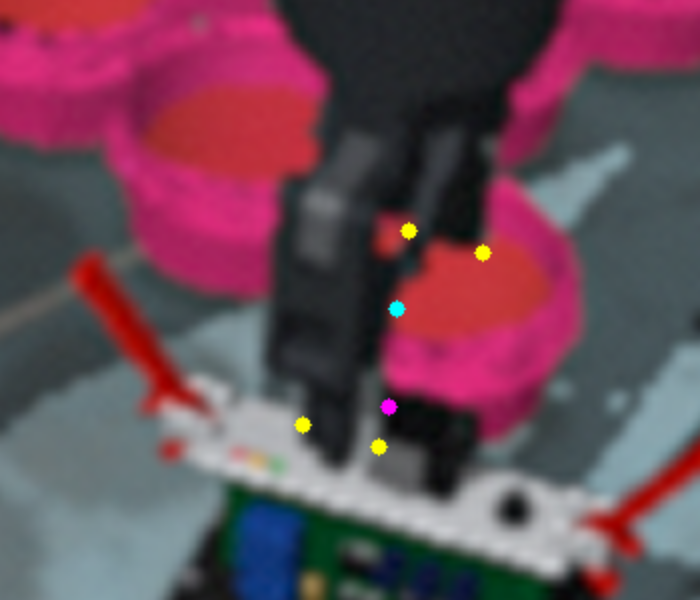

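Run:
```python
from station import *; from h import *
print(movel([465.8,-153,134],vel=50,f_stop=6));st()
move_gripper(0.0,grasp_force=60);st('grip')
hold(0.2);st()
snap('e_sc','scene',(230,380,130,300),4)
```

```text
False
t 5.57 p [ 465.8  -153.    133.99] F [0.33 0.63 0.21] M [ 0.01 -0.05 -0.01] g 1.001
grip t 6.23 p [ 465.92 -153.06  134.24] F [0.35 0.82 1.56] M [ 0.05  0.06 -0.01] g 0.13
t 6.43 p [ 465.88 -153.05  134.21] F [ 0.6  -0.21  2.34] M [-0.01  0.11 -0.04] g 0.129
```

View pics/e_sc.png

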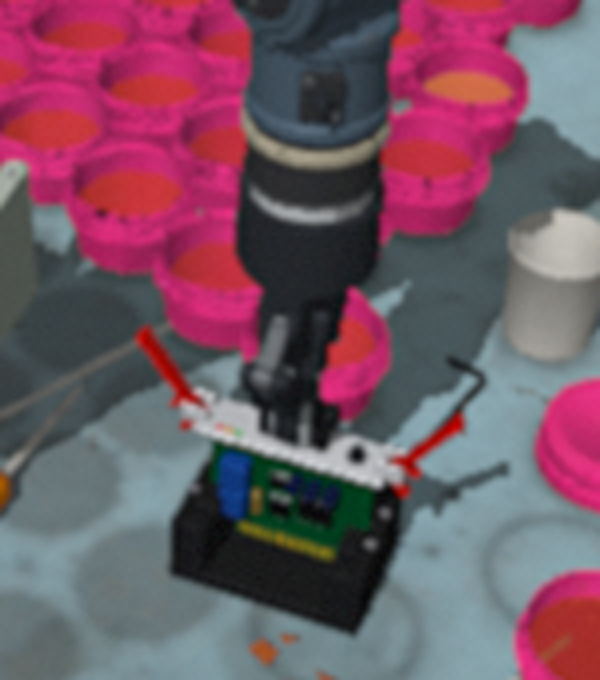

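Run:
```python
from station import *; from h import *
print(movel([465.8,-153,215],vel=70,f_stop=15));st()
movel([465.8,-153,275],vel=150);st()
a=down(11.1)
movel([519.4,188.6,275],a,vel=170);hold(.3);st()
snap('f_sc','scene',(130,280,70,240),4);snap('f_top','top',(105,265,150,280),5)
```

```text
False
t 7.79 p [ 465.45 -152.82  214.27] F [ 0.73  0.6  -3.39] M [ 0.05  0.03 -0.03] g 0.133
t 8.34 p [ 465.81 -153.    274.58] F [-0.75  0.31 -4.06] M [ 0.   -0.05 -0.02] g 0.126
t 10.82 p [519.43 188.34 275.06] F [ 0.3   0.44 -2.34] M [-0.   -0.02 -0.  ] g 0.124
```

View pics/f_sc.png

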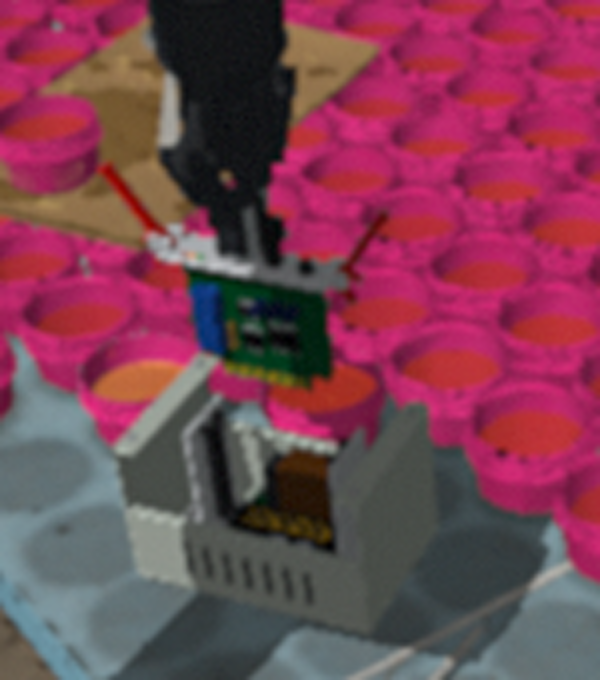

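View pics/f_top.png

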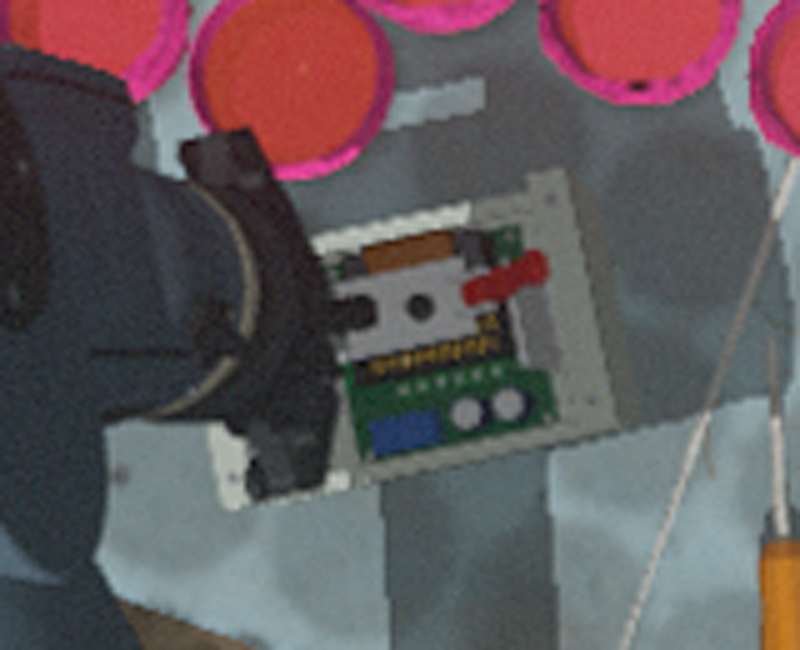

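```bash
cat >> h.py <<'E'
def ubox():
    s=[]
    for z in(0,116):
        q=[(58,88,z),(-58,88,z),(-58,-88,z),(58,-88,z)];s+=[(q[i],q[(i+1)%4]) for i in range(4)]
    return s+[((x,y,0),(x,y,116)) for x in(58,-58) for y in(88,-88)]+[((-58,y,116),(58,y,116)) for y in(71,-71)]
def cbox(z0):
    s=[]
    q=[(15,57),(-15,57),(-15,-57),(15,-57)]
    for z in(88,91): s+=[((*q[i],z+z0),(*q[(i+1)%4],z+z0)) for i in range(4)]
    o=[(50,88),(50,10),(32,10),(32,0),(-32,0),(-32,10),(-50,10),(-50,88)]
    s+=[((0,o[i][0],o[i][1]+z0),(0,o[i+1][0],o[i+1][1]+z0)) for i in range(7)]
    for y,g in((63,1),(-63,-1)):
        s+=[((0,y,95+z0),(0,y+g*54*np.sin(.6),95+z0+54*np.cos(.6)))]
    return s
E
python3 - <<'E'
from h import *;import cv2
U=[519.37,188.63,np.radians(11.12)];C=[519.43,188.34,np.radians(11.1)]
for n,cam,o,f in(('f_sc','scene',(130,70),4),('f_top','top',(105,150),5)):
    i=cv2.imread(f'pics/{n}.png');lines(i,cam,U,ubox(),f,np.array(o));lines(i,cam,C,cbox(275-122.5),f,np.array(o),(255,255,0));cv2.imwrite(f'pics/{n}1.png',i)
E
```

```text
(no output)
```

View pics/f_sc1.png

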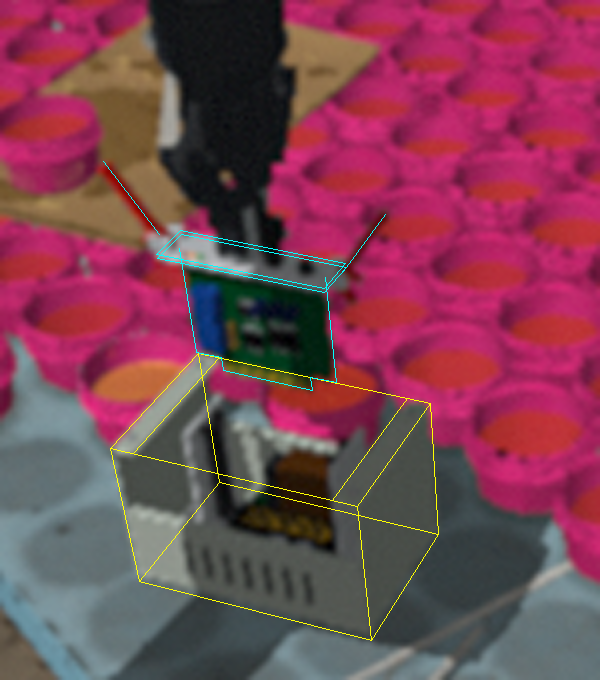

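View pics/f_top1.png

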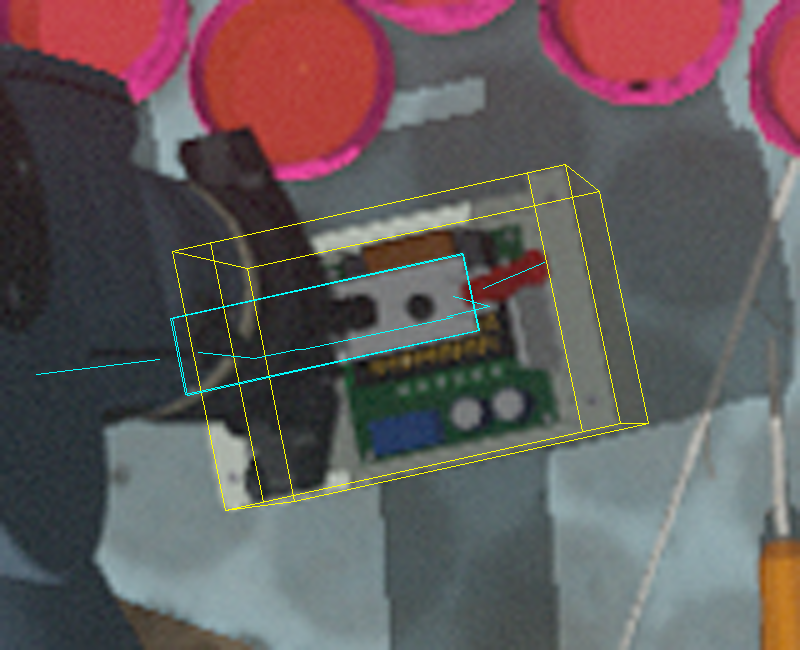

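Run:
```python
import cv2
s=cv2.imread('pics/scene0.png')
cv2.imwrite('pics/g.png',cv2.resize(s[155:235,155:245],None,fx=8,fy=8,interpolation=cv2.INTER_CUBIC))
```

```text
(no output)
```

View pics/g.png

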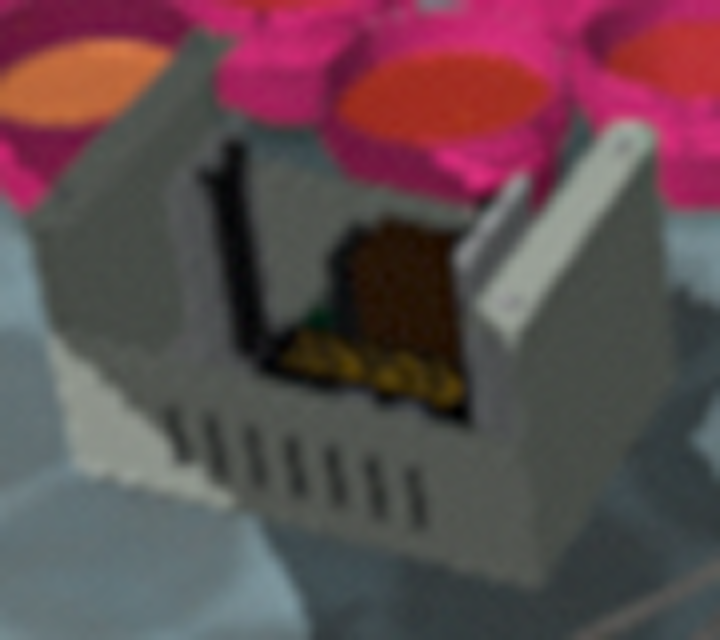

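Run:
```python
from h import *
np.set_printoptions(precision=2,suppress=True)
ob=[((-58,-88,116),(518,342)),((58,-88,116),(655,130)),((58,-88,0),(672,378)),((-58,-88,0),(540,585)),((-58,88,0),(80,465)),((-58,88,116),(33,224)),((58,88,116),(190,35))]
os_=[(k,np.array(v)/8-.5+[155,155]) for k,v in ob]
ot=[((k[0],k[1],116),np.array(v)/6-.5+[125,170]) for k,v in {(58,88):(88,182),(-58,88):(152,490),(58,-88):(555,78),(-58,-88):(625,390)}.items()]
def f(p,c,o): return np.concatenate([proj(c,Rz(p[2])@np.array(k,float)+[p[0],p[1],0])-v for k,v in o])
for name,g in(('scene',lambda p:f(p,'scene',os_)),('both',lambda p:np.r_[f(p,'scene',os_),f(p,'top',ot)])):
    r=least_squares(g,[519,188,.19]);print(name,r.x[:2],np.degrees(r.x[2]),r.fun.reshape(-1,2).tolist())
```

```text
scene [520.33 189.79] 11.62061301278384 [[-0.16300048549669555, -1.6268043022269865], [0.5333070265764093, -0.9537484201217694], [0.4735894674040253, 0.8287026880771009], [0.4792349993026903, 1.4493332388077533], [-0.13214987075463114, 2.0260875176926447], [-1.4722440169782942, -0.9983223794483536], [0.387283379307064, -1.298299337712706]]
both [519.67 189.01] 11.327066712687369 [[-0.25118604476443807, -1.2985392599943282], [0.6705943364592031, -0.6278330926743649], [0.6042983683837235, 1.1644647079634751], [0.3997725492588984, 1.7844148225356378], [-0.0915582286772576, 2.132110186159622], [-1.431039937514015, -0.8949616463088432], [0.6211452191973876, -1.1686397420126013], [-0.4064825987975951, -0.0893076552692662], [-0.3429523607937597, 0.4720993258797819], [0.23244456703696414, -0.33315258124289926], [-0.18897646659561929, -0.5890053936210791]]
```

Run:
```python
from station import *; from h import *
a=down(11.2)
movel([519.5,188.7,240],a,vel=60);hold(.2);st()
for z in(230,222,214,206):
    h=movel([519.5,188.7,z],vel=40,f_stop=4.5);st(z,h)
    if h: break
snap('h_sc','scene',(130,280,70,240),4)
```

```text
t 11.86 p [519.83 188.76 240.69] F [-0.03  0.11 -2.29] M [0.02 0.02 0.  ] g 0.128
230 False t 12.26 p [519.13 188.6  229.27] F [-0.03  0.   -1.28] M [-0.04  0.08  0.03] g 0.127
222 False t 12.61 p [519.18 188.63 221.43] F [-0.75 -0.02 -2.79] M [ 0.01  0.05 -0.03] g 0.126
214 False t 12.96 p [519.18 188.62 213.44] F [ 0.22 -0.35 -3.54] M [-0.01  0.02  0.04] g 0.127
206 False t 13.31 p [519.32 188.66 205.5 ] F [ 0.66  0.07 -2.85] M [-0.   -0.04  0.  ] g 0.127
```

View pics/h_sc.png

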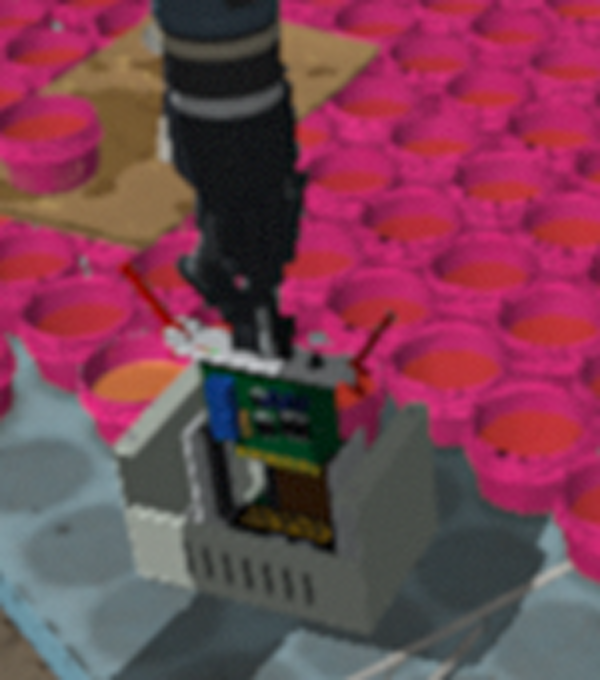

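Run:
```python
from station import *; from h import *
for z in(190,175,160):
    h=movel([519.5,188.7,z],vel=40,f_stop=4.5);st(z,h)
    if h: break
snap('i_sc','scene',(130,280,70,240),4)
```

```text
190 False t 13.91 p [519.32 188.63 189.63] F [ 0.21 -0.12 -2.88] M [ 0.05 -0.03  0.03] g 0.129
175 False t 14.43 p [519.28 188.6  174.58] F [ 0.33 -0.11 -2.96] M [ 0.03 -0.09  0.03] g 0.127
160 False t 14.96 p [519.3  188.66 159.61] F [ 1.23  0.29 -3.47] M [ 0.02 -0.08 -0.07] g 0.128
```

View pics/i_sc.png

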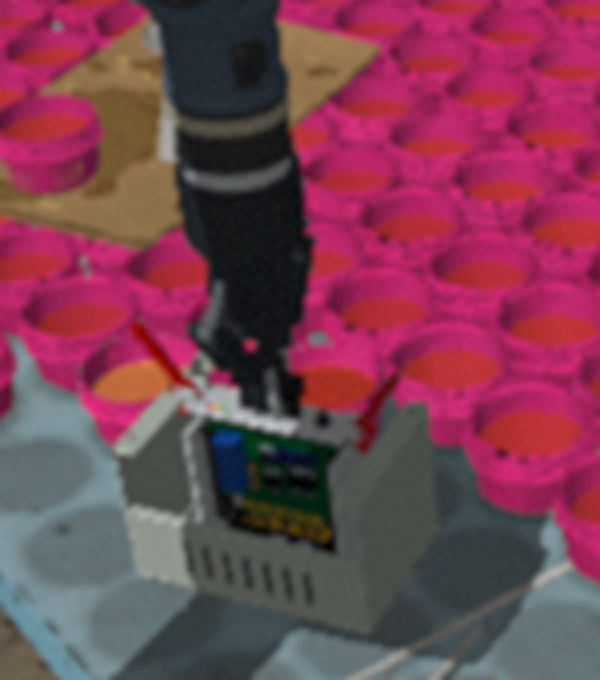

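Run:
```python
from station import *; from h import *
hold(.2);b=np.mean([state()['contact_force'] for _ in range(5)],0);print(b)
h=movel([519.5,188.7,146],vel=8,f_stop=4);s=st(h)
for _ in range(3): hold(.1);st()
```

```text
[ 0.05156954  0.57058678 -3.43695434]
True t 16.41 p [519.92 188.8  150.19] F [-1.11 -0.36  5.03] M [ 0.06  0.   -0.07] g 0.129
t 16.51 p [519.92 188.78 150.14] F [ 0.02 -0.44  5.18] M [ 0.03 -0.   -0.08] g 0.128
t 16.61 p [519.91 188.8  150.16] F [-0.31  0.49  6.57] M [ 0.05 -0.02 -0.06] g 0.129
t 16.71 p [519.87 188.79 150.13] F [-0.33  0.39  7.53] M [ 0.04 -0.04 -0.11] g 0.124
```

Run:
```python
from station import *; from h import *
f=[]
for _ in range(10): hold(.02);f.append(state()['contact_force'][2])
print(np.round(f,1),np.mean(f));st()
```

```text
[7.  6.3 6.6 5.7 6.8 5.7 6.1 6.2 6.1 5.5] 6.2110847819361705
t 16.88 p [519.89 188.78 150.15] F [-0.01 -0.59  5.5 ] M [-0.08  0.   -0.11] g 0.126
```

Run:
```python
from station import *; from h import *
move_gripper(0.6);hold(.1);st('open')
movel([519.6,188.8,215],vel=150);st()
u=Rz(np.radians(11.2))@[0,1,0]
p=np.array([519.6,188.8,0])+u*175
movel([p[0],p[1],215],vel=250);move_gripper(0.0,grasp_force=40);st()
for c,cr in(('scene',(150,260,110,230)),('top',(125,245,170,270))): snap('j_'+c,c,cr,5)
for n in('lever_left_tip','lever_right_tip','card_handle'):
    a=[place_of(n,c) for c in('scene','top')]
    a=[x[0] if x else None for x in a]; print(n,[(x['xy'],x['conf']) if x else None for x in a], tri(a[0]['xy'],a[1]['xy']) if all(a) else '')
```

```text
open t 17.44 p [518.39 188.44 147.69] F [ 1.01 -0.47 -0.34] M [ 0.02  0.01 -0.05] g 0.599
t 18.04 p [519.57 188.81 214.65] F [ 0.26 -1.07  0.11] M [-0.02 -0.07  0.  ] g 0.599
t 19.43 p [485.76 360.2  215.13] F [-0.47  0.19 -1.26] M [-0.04 -0.04 -0.02] g -0.002
lever_left_tip [None, ([133.4, 225.4], 0.54)] 
lever_right_tip [([202.6, 200.8], 0.54), ([223.7, 206.3], 0.63)] (array([527.17, 135.29,  45.77]), np.float64(10.225365299013278))
card_handle [None, ([190.6, 220.9], 0.74)]
```

View pics/j_scene.png

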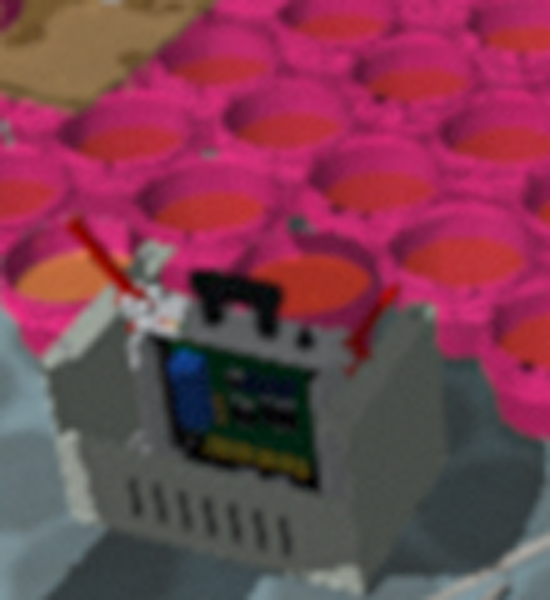

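View pics/j_top.png

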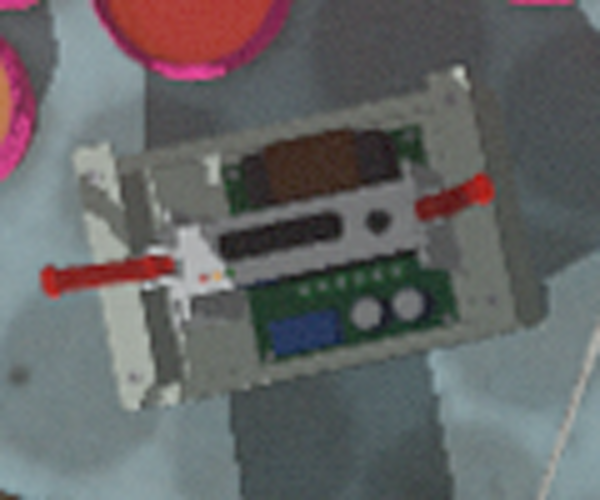

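Run:
```python
from h import *
np.set_printoptions(precision=1,suppress=True)
U=np.array([519.6,189,0]);Q=Rz(np.radians(11.2))
for n,uv in(('L',(48,280)),('R',(484,190)),('barL',(220,246)),('barR',(342,226)),('Lbase',(170,268)),('Rbase',(420,210))):
    X=onz('top',np.array(uv)/5-.5+[125,170],168 if n in'LR' else 152 if 'bar' in n else 125);print(n,X,Q.T@(X-U))
for n,uv in(('L',(75,222)),('R',(393,290))):
    X=onz('scene',np.array(uv)/5-.5+[150,110],168);print(n,X,Q.T@(X-U))
```

```text
L [501.7 280.3 168. ] [  0.2  93.  168. ]
R [534.8  99.1 168. ] [ -2.5 -91.2 168. ]
barL [514.8 212.8 152. ] [ -0.1  24.3 152. ]
barR [522.  161.3 152. ] [ -3.  -27.6 152. ]
Lbase [506.9 241.3 125. ] [ -2.3  53.8 125. ]
Rbase [529.4 132.7 125. ] [ -1.3 -57.1 125. ]
L [498.4 274.6 168. ] [ -4.2  88.1 168. ]
R [533.7  97.2 168. ] [ -4.  -92.8 168. ]
```

```bash
cat >> h.py <<'E'
QU=Rz(np.radians(11.2));U0=np.array([519.6,189,0])
def w(y,z,x=-1.): return (U0+QU@np.array([x,y,0])+[0,0,z]).tolist()
def loc(s):
    p=QU.T@(np.array(s['ee_pos'])-U0);F=QU.T@np.array(s['contact_force']);return p,F
def push(sgn,path,fs,vel,base,fmax):
    from station import movel,state,hold
    for f,zt in path:
        h=movel(w(sgn*(f+11),zt+25),vel=vel,f_stop=fs)
        fz=[]
        for _ in range(4): 
            hold(.01);p,F=loc(state());fz.append(F-base)
        F=np.mean(fz,0);print('cmd',round(f,1),round(zt,1),'act f',round(sgn*p[1]-11,1),'zt',round(p[2]-25,1),'F',np.round(F,1),h)
        if np.linalg.norm(F)>fmax: return False
    return True
E
python3 - <<'E'
from station import *; from h import *
a=down(11.2)
movel(w(135,215),a,vel=200)
movel(w(122,177),vel=150);hold(.2)
b=np.mean([loc(state())[1] for _ in range(8)],0);print(b);st()
path=[(f,152+(105-f)/51*12) for f in(100,95,90,85,80,75)]
print(push(1,path,10,40,b,9))
snap('k_sc','scene',(150,260,110,230),5)
st()
E
```

```text
[ 0.39028131 -0.13326558 -0.31809635]
t 20.79 p [495.54 309.3  178.5 ] F [ 0.41 -0.05 -0.32] M [-0.02  0.01 -0.02] g -0.001
cmd 100 153.2 act f 99.8 zt 153.3 F [-0.4 -0.   0.4] False
cmd 95 154.4 act f 94.8 zt 154.4 F [-0.4 -0.1  0.8] False
cmd 90 155.5 act f 90.1 zt 156.0 F [-0.5  2.   1.8] False
cmd 85 156.7 act f 84.6 zt 156.7 F [-0.3  1.2  1. ] False
cmd 80 157.9 act f 79.5 zt 157.7 F [-0.6  1.1  0.6] False
cmd 75 159.1 act f 74.6 zt 158.9 F [-0.7  0.6  0.3] False
True
t 22.84 p [501.9  272.82 183.88] F [-0.05  0.37 -0.07] M [ 0.   -0.02  0.08] g 0.001
```

View pics/k_sc.png

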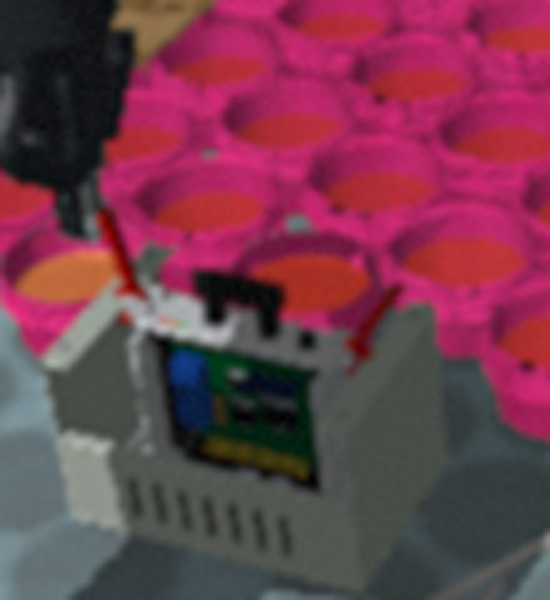

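Run:
```python
from station import *; from h import *
b=np.array([.3,-.1,-.3])
path=[(f,152+(105-f)/51*12) for f in np.arange(73,52.9,-2)]
print(push(1,path,12,20,b,14.5))
snap('l_sc','scene',(150,260,110,230),5)
st()
```

```text
cmd 73.0 159.5 act f 72.9 zt 159.4 F [-0.5  0.4 -0. ] False
cmd 71.0 160.0 act f 70.9 zt 159.9 F [-0.6  0.1 -0.1] False
cmd 69.0 160.5 act f 68.9 zt 160.5 F [-0.4  0.5 -0.1] False
cmd 67.0 160.9 act f 66.9 zt 160.9 F [-0.6  0.4 -0.2] False
cmd 65.0 161.4 act f 65.2 zt 161.2 F [-0.1  1.9 -1.3] False
cmd 63.0 161.9 act f 63.7 zt 161.5 F [ 0.4  4.9 -3.6] False
cmd 61.0 162.4 act f 62.6 zt 161.6 F [ 0.1  7.3 -4.6] False
cmd 59.0 162.8 act f 61.6 zt 161.7 F [ 0.9  9.3 -5.4] False
cmd 57.0 163.3 act f 60.7 zt 161.8 F [ 1.4 12.8 -7.6] False
False
t 25.44 p [504.26 259.05 186.78] F [-0.38 12.13 -8.31] M [2.62 0.16 0.03] g -0.001
```

View pics/l_sc.png

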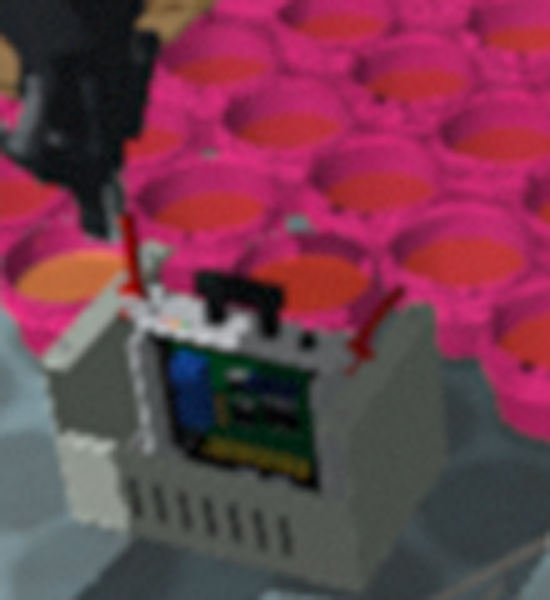

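Run:
```python
from station import *; from h import *
movel(w(79,195.5),vel=60);hold(.15)
b=np.mean([loc(state())[1] for _ in range(6)],0);print(b)
path=[(f,165.5+(f-52)/12*4) for f in np.r_[64,62,60:47:-1.5]]
print(push(1,path,14,20,b,17))
snap('m_sc','scene',(150,260,110,230),5)
st()
```

```text
[-0.75055388  0.45000302  0.26897967]
cmd 64.0 169.5 act f 63.7 zt 169.4 F [ 0.4 -0.5 -0.5] False
cmd 62.0 168.8 act f 62.3 zt 169.0 F [0.5 1.5 0.4] False
cmd 60.0 168.2 act f 60.6 zt 168.8 F [0.4 4.1 3.5] False
cmd 58.5 167.7 act f 59.1 zt 168.4 F [0.3 4.6 4.8] False
cmd 57.0 167.2 act f 57.4 zt 167.9 F [0.5 4.5 5. ] False
cmd 55.5 166.7 act f 55.5 zt 167.0 F [0.2 3.  4.7] False
cmd 54.0 166.2 act f 53.9 zt 166.3 F [0.5 3.4 4.8] False
cmd 52.5 165.7 act f 52.1 zt 165.3 F [1.2 2.2 2.9] False
cmd 51.0 165.2 act f 51.0 zt 164.9 F [1.3 3.  1.9] False
cmd 49.5 164.7 act f 50.5 zt 164.8 F [1.3 5.9 2.7] False
cmd 48.0 164.2 act f 50.2 zt 164.8 F [1.1 7.9 4.2] False
True
t 29.25 p [506.82 248.84 189.72] F [-1.67  8.71  4.79] M [1.79 0.34 0.04] g -0.002
```

View pics/m_sc.png

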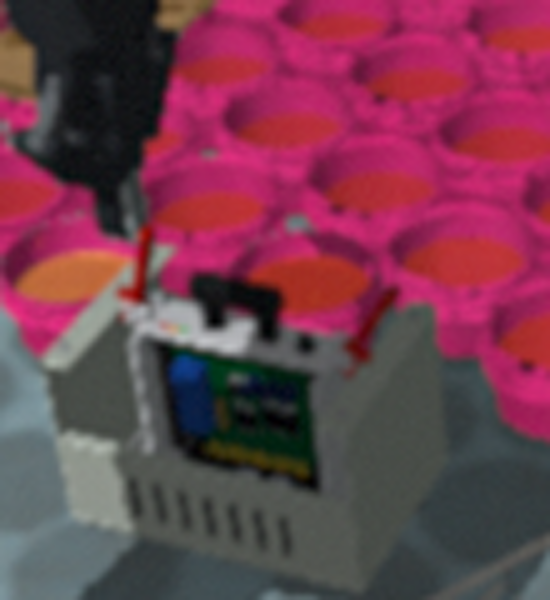

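Run:
```python
from station import *; from h import *
movel(w(75,195),vel=100);movel(w(75,228),vel=150)
movel(w(-122,228),vel=250);movel(w(-122,177),vel=150);hold(.2)
b=np.mean([loc(state())[1] for _ in range(8)],0);print(b);st()
path=[(f,152+(105-f)/40*17.5) for f in(100,95,90,84,78,72,66)]
print(push(-1,path,10,50,b,9))
st();snap('n_sc','scene',(150,260,110,230),5)
```

```text
[ 0.27021238 -0.53849091 -0.42153712]
t 31.57 p [543.22  69.37 178.68] F [ 0.37 -0.48 -0.42] M [-0.03 -0.02  0.03] g 0.001
cmd 100 154.2 act f 99.8 zt 154.4 F [-0.3  0.5  0.3] False
cmd 95 156.4 act f 94.9 zt 156.5 F [-0.2  0.4  0. ] False
cmd 90 158.6 act f 89.9 zt 158.8 F [-0.1 -0.2  0.8] False
cmd 84 161.2 act f 83.6 zt 161.3 F [-0.3  0.4  0.7] False
cmd 78 163.8 act f 77.5 zt 163.8 F [-0.3  0.5  0.5] False
cmd 72 166.4 act f 71.6 zt 166.6 F [-0.7  0.7 -0. ] False
cmd 66 169.1 act f 65.7 zt 169.3 F [-0.7  0.1  0.5] False
True
t 33.83 p [533.64 113.63 194.3 ] F [-0.03 -0.85  0.84] M [-0.02  0.01  0.01] g 0.002
```

View pics/n_sc.png

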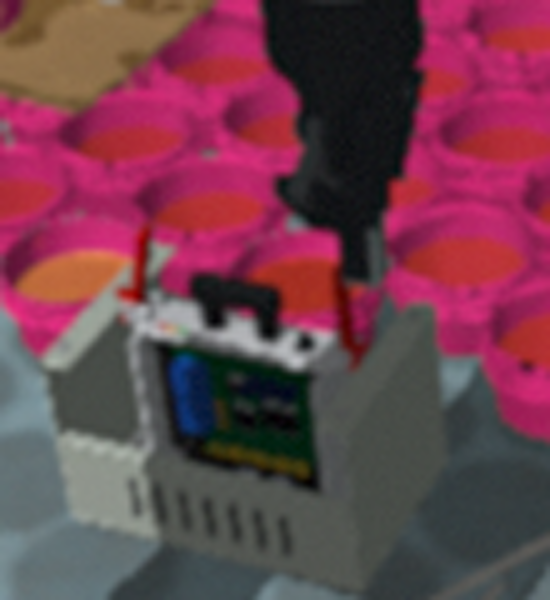

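Run:
```python
from station import *; from h import *
b=np.array([0,-.5,.2])
path=[(f,165.5+(f-52)/12*4) for f in np.r_[64,62,60:47:-1.5]]
print(push(-1,path,14,20,b,15))
st();snap('o_sc','scene',(150,260,110,230),5)
```

```text
cmd 64.0 169.5 act f 64.0 zt 169.5 F [-0.   0.3  0. ] False
cmd 62.0 168.8 act f 62.0 zt 169.0 F [-0.2 -0.1  0.4] False
cmd 60.0 168.2 act f 60.1 zt 168.5 F [-0.4 -1.5  1.5] False
cmd 58.5 167.7 act f 58.7 zt 168.0 F [-0.  -2.1  2.6] False
cmd 57.0 167.2 act f 57.1 zt 167.3 F [ 0.2 -2.5  2.9] False
cmd 55.5 166.7 act f 55.2 zt 166.5 F [ 0.7 -2.1  2.6] False
cmd 54.0 166.2 act f 54.0 zt 166.0 F [ 1.  -2.7  2.4] False
cmd 52.5 165.7 act f 52.4 zt 165.2 F [ 1.1 -2.9  0.4] False
cmd 51.0 165.2 act f 51.3 zt 164.8 F [ 1.  -4.4 -0.3] False
cmd 49.5 164.7 act f 51.0 zt 164.8 F [ 0.4 -6.5  0.5] False
cmd 48.0 164.2 act f 50.7 zt 164.7 F [  0.5 -10.    2. ] False
True
t 37.01 p [530.69 128.31 189.67] F [  1.87 -11.7    2.59] M [-2.17 -0.46 -0.02] g -0.001
```

View pics/o_sc.png

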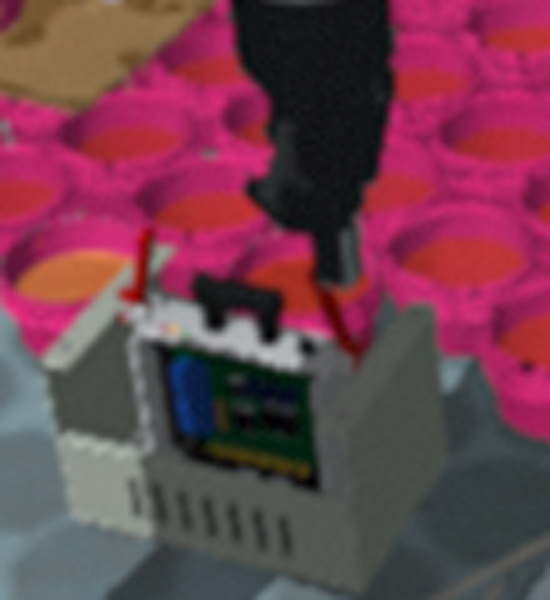

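Run:
```python
from station import *; from h import *
movel(w(-75,195),vel=100);movel(w(-75,228),vel=150)
movel(w(85,228),vel=250);movel(w(85,197),vel=150);hold(.2)
b=np.mean([loc(state())[1] for _ in range(8)],0);print(b)
path=[(f,165+(f-52)/12*4) for f in(64,60,57,54.5,53,51.5,50,48.5,47.5)]
print(push(1,path,14,25,b,12))
movel(w(75,195),vel=100);movel(w(75,228),vel=150);movel(w(170,240),vel=250);hold(.2);st()
for c,cr in(('scene',(150,260,110,230)),('top',(125,245,170,270))): snap('p_'+c,c,cr,6)
for n in('lever_left_tip','lever_right_tip','card_handle','card'):
    a=[place_of(n,c) for c in('scene','top')]
    a=[x[0] if x else None for x in a]; print(n,[(np.round(x['xy'],1),round(x['conf'],2)) if x else None for x in a], [QU.T@(tri(a[0]['xy'],a[1]['xy'])[0]-U0)] if all(a) else '')
```

```text
[-0.19828463 -0.57842048 -0.26326149]
cmd 64 169.0 act f 64.0 zt 169.0 F [-0.1  0.7  0.6] False
cmd 60 167.7 act f 59.9 zt 167.6 F [0.7 0.7 0. ] False
cmd 57 166.7 act f 56.9 zt 166.6 F [-0.1  0.3  0. ] False
cmd 54.5 165.8 act f 54.4 zt 165.8 F [0.3 0.9 0.1] False
cmd 53 165.3 act f 53.0 zt 165.3 F [0.2 0.5 0.4] False
cmd 51.5 164.8 act f 51.5 zt 164.8 F [-0.1  0.7  0.5] False
cmd 50 164.3 act f 50.0 zt 164.4 F [-0.2  0.5  0.2] False
cmd 48.5 163.8 act f 49.5 zt 164.3 F [-0.2  5.   2.2] False
cmd 47.5 163.5 act f 49.2 zt 164.2 F [-0.2  6.8  3.8] False
True
t 43.48 p [485.72 354.48 239.39] F [-0.16 -0.37 -0.45] M [-0.06  0.04 -0.  ] g 0.006
lever_left_tip [(array([181.5, 156.8]), 0.5), (array([156.7, 218.2]), 0.37)] [array([  5.57,  45.21, 162.52])]
lever_right_tip [(array([213.5, 162.6]), 0.62), (array([198.4, 211. ]), 0.52)] [array([  1.71, -45.64, 168.17])]
card_handle [(array([201. , 170.4]), 0.63), (array([179.3, 216.8]), 0.82)] [array([  3.14,   0.18, 131.9 ])]
card [(array([201.9, 201.5]), 0.95), (array([187. , 219.2]), 0.98)] [array([ 2.49,  7.53, 23.12])]
```

View pics/p_scene.png

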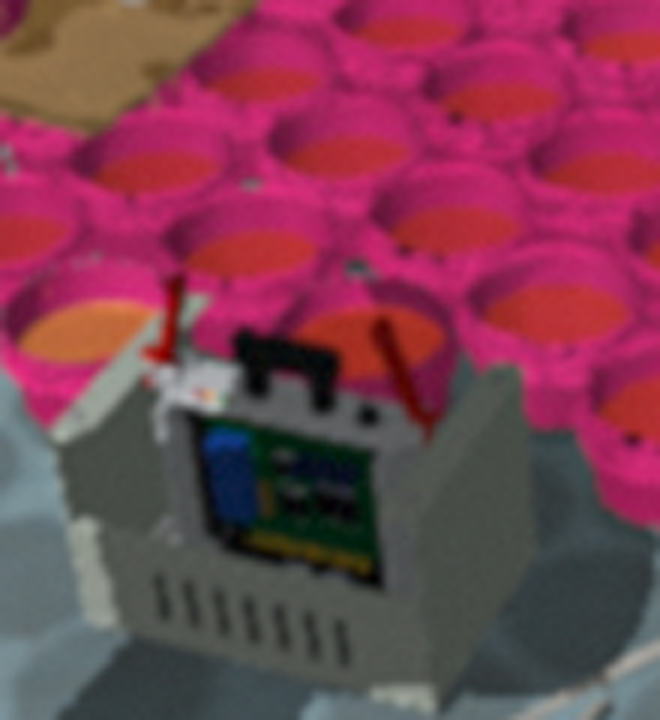

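View pics/p_top.png

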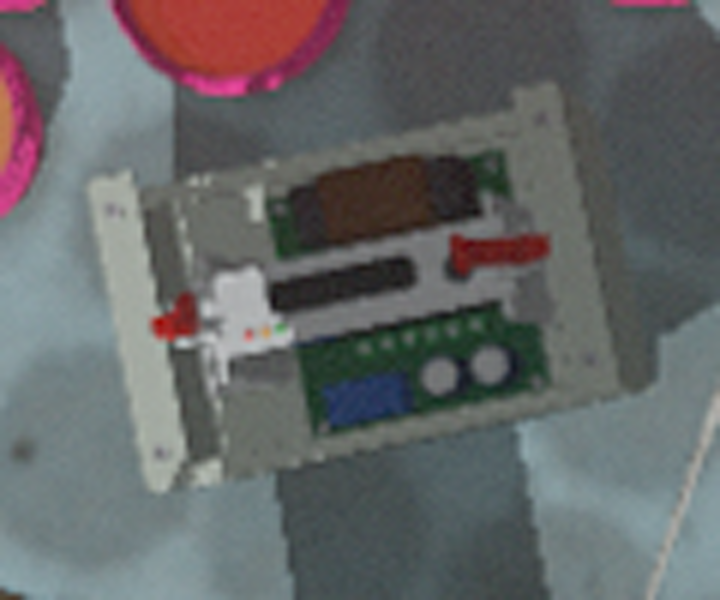

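Run:
```python
from station import *; from h import *
movel(w(-85,228),vel=250);movel(w(-85,197),vel=150);hold(.2)
b=np.mean([loc(state())[1] for _ in range(8)],0);print(b)
path=[(f,165+(f-52)/12*4) for f in(64,58,54.5,53,51.5,50,49,48)]
print(push(-1,path,14,25,b,10))
movel(w(-75,195),vel=100);movel(w(-75,228),vel=150);movel(w(-190,250),vel=250);hold(.2);st()
for c,cr in(('scene',(150,260,110,230)),('top',(125,245,170,270))): snap('q_'+c,c,cr,6)
for n in('lever_left_tip','lever_right_tip'):
    a=[place_of(n,c) for c in('scene','top')]
    a=[x[0] if x else None for x in a]; print(n,[QU.T@(tri(a[0]['xy'],a[1]['xy'])[0]-U0)] if all(a) else '')
snap('q_full','scene')
import cv2
for c,o in(('scene',(150,110)),('top',(125,170))):
    i=cv2.imread(f'pics/q_{c}.png')
    s=[q for q in cbox(24)][:15]
    for y,g in((63,1),(-63,-1)): s+=[((0,y,119),(0,g*47,170.6))]
    lines(i,c,[519.6,189,np.radians(11.2)],s,6,np.array(o),(255,255,0));cv2.imwrite(f'pics/r_{c}.png',i)
```

```text
[0.12877393 0.15141203 0.3686988 ]
cmd 64 169.0 act f 64.0 zt 168.9 F [ 0.1 -0.1 -0.2] False
cmd 58 167.0 act f 57.9 zt 166.9 F [ 0.   0.2 -0.4] False
cmd 54.5 165.8 act f 54.4 zt 165.8 F [-0.  -0.  -0.5] False
cmd 53 165.3 act f 53.0 zt 165.3 F [-0.2 -0.1 -0.9] False
cmd 51.5 164.8 act f 51.9 zt 165.0 F [-0.1 -1.8  0. ] False
cmd 50 164.3 act f 51.4 zt 164.9 F [-0.6 -5.8  2.1] False
cmd 49 164.0 act f 51.2 zt 164.9 F [-0.5 -6.9  3. ] False
cmd 48 163.7 act f 51.0 zt 164.9 F [-1.  -9.1  3.6] False
True
t 50.01 p [555.01   3.9  249.4 ] F [-0.65  0.61 -0.76] M [ 0.01 -0.04  0.02] g 0.004
lever_left_tip [array([  1.37,  45.28, 178.28])]
lever_right_tip
```

View pics/r_scene.png

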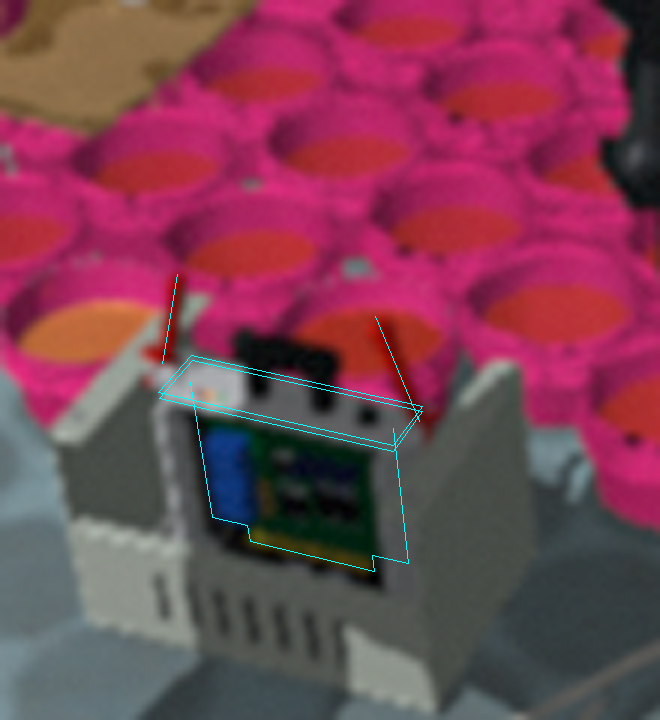

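View pics/r_top.png

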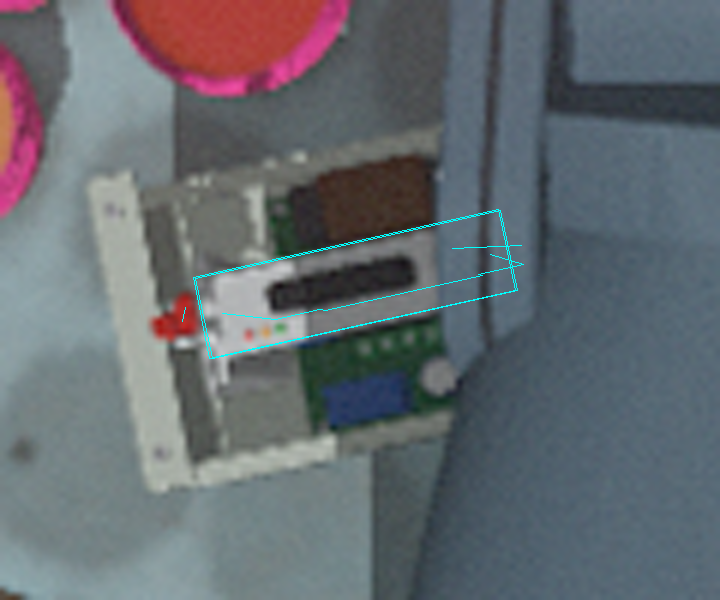

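View pics/q_full.png

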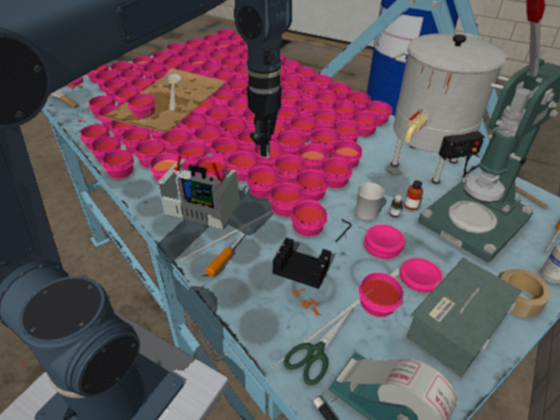

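```bash
python3 -c "
from station import *
close_job()"
```

```text
the job is handed in; nothing more can be done
```

The controller card is in the heater control unit with both red levers swung closed. The job was handed in at about 50 s, with the gripper clear of everything.

- **Inserting the card:** I took the card out of the rack by its handle and lowered it down the guides with almost no side force. It met the connector about 3.7 mm above home. I pressed it with an average of about 9 N, the top of the 6–9 N range; single noisy readings went up to about 10–10.5 N. Then I let go.
- **Levers:** I swung the left lever, then the right, then pushed each one again. The pushes averaged under 10 N, except for one left-lever push of about 15 N. That push was placed too low on the handle; I backed off and finished from nearer the tip.
- **Last checks:** On the repeat pushes neither lever had crept open, and both met hard stops at nearly the same place (left 49.2 mm, right 51.0 mm from the centre line). In the final scene picture the card and both levers match the fully home model, within the scene camera's usual offset of a pixel or two. The things lying around look untouched.
- **What I could not confirm:** Only the left lever was detected by both cameras in the last pictures, because the arm hid the right one from above. The right lever's closed state rests on its push and the scene picture, plus the two-camera detection just before its second push. That the panel sits flush was judged from the scene picture only.

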